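# Rack a gel cassette and hold the reflector at its mark

### The arm

A 6-joint arm with a two-finger parallel gripper is mounted at the origin on a cart in front of the work surface, level with it; the furniture and walls round the work are solid. World frame = base frame: x ahead of the robot, y to its left, z up, the work surface at z = 0. Lengths are in mm, angles in rad, forces in N, time in s.
With the tool pointing down it reaches from about 350 to 975 mm from the base axis. Payload 7.1 kg.
Tool frame: the origin (TCP) lies midway between the tips of the shut fingers; the grasp point (between the pads) lies 19 mm behind it; z points along the fingers, y is the line along which they close (so a half turn about z gives the same grasp; the last joint's range is limited). The gripper opens to 88 mm and grips with 3 to 60 N. Pads are 20 mm wide; open, the fingers measure 115 mm over their backs; the gripper's body (75 mm by 178 mm) begins 61 mm behind the grasp point.
Start: joints at [1.164, 0.423, 1.63, -0, 1.089, -0.019], TCP at [236.313, 578.585, 222.675] pointing down, gripper open.
Joint ranges: [-3, 3], [-0.9, 2.11], [0.09, 2.58], [-1.31, 4.45], [0.11, 2.69], [-2.54, 2.54]. Speed limits (rad/s): [2.39, 2.39, 3.01, 3.14, 3.14, 3.14].

### API

Orientations are given as a rotation vector (axis times angle).
In Python, from workcell import status, eyes, ticket gives the robot as it stands.
- The arm moves only by the shell command python3 -m jog FILE [OPENING], which reads ROWS from the file FILE. ROWS is one flat JSON list of numbers that holds 1 to 5 rows one after another, with no inner brackets; each row has 6 numbers: dx, dy, dz in parts of the range, where 1.0 means 750 mm, then a rotation vector rx, ry, rz in a scale on which 1.0 is 45 degrees; each row shifts and turns the commanded pose from where the row before left it, along the tool's axes as they then stand; what a row does not reach is not made up. A row lasts 1/12 s, in which the tool goes at most 41.7 mm and 0.125 rad, less where a joint would pass 70% of its speed; a pose out of reach is approached as far as the arm can. OPENING is the finger opening in mm, set as the command begins (- or left out keeps the last). The fingers move at their own pace and stop on an object; the grip force is fixed at half the most. Time passes only in rows, so rows that do not move let the fingers close. It prints the time, the measured TCP pose, the force, the opening and the grip force at its end. Shift and turn numbers lie between -1 and 1, and a call with a number outside is refused. Input that does not fit is refused with a message, and nothing moves.
- status.get_obs(): the state, without advancing time (a new reading comes with each control period).
- eyes.get_image(name): name is "scene" or "top" or "wrist"; returns a dict with "img" (400x640x3 uint8, red, green, blue), "range_z" (400x640 float32, mm along the optical axis (not along the pixel's ray), 0 where there is no reading), "fx", "fy", "cx", "cy" (pixels), "R" (3x3) and "t" (3): a world point X has camera coordinates R X + t. Camera axes: x right, y down, z forward; pixel columns grow to the right and rows downward; lengths in mm; the calibration is good to about 2 mm. A picture is of the moment at which its call begins.
- ticket.close_job(): hands the job in; it is judged then, once.
The state is a dict: "t": time; "qpos": joint angles; "qvel": joint speeds; "joint_torque": joint torques, N m; "ee_pos": TCP position; "orientation": TCP orientation; "ft_force": force on the tool from outside, world axes, zero at the start; "moment": the same for the moment, N m; "width": finger opening in mm; "grasp_force": force on a finger pad.
Only numpy, scipy, OpenCV 4.12 (cv2) and the standard library are available. Lean on these libraries where they do the work, as an engineer would, in place of code of your own. Each camera call takes 0.05 s, during which the arm holds its last target. There are 200 camera calls.

### The job

Take the gel cassette that leans on the white draining easel and stand it upright on its edge, fully down, in the free slot of the viewing stand, next to the reflector flap. Then let go of it, take the flap by its bar handle, swing it up until it is in line with the dark marker arm on the angle arc, and hold it still there: the flap falls back by itself, so finish with the gripper still holding the bar. Leave the marker arm, the cassette already in the stand and the other things on the bench where they are.

Things in the scene. Friction and masses are not known exactly. Their poses are not given: they have to be found in the camera images.
- cassette: gel cassette to move: flat plate, grey frame, clear window, 100 mm wide (x), 10 thick (y), 100 high (z), about 0.1 kg. Origin: middle of its lower edge. Starts on the easel leaning 24 degrees, top to the easel's +y; the uprights behind it leave its upper 36 mm free: pinch the top edge across the thickness with the tool tilted along the cassette, draw it out along its z.
- easel: white plastic draining easel, fixed: foot 110x90x8 mm, 84 mm high overall, its ledge 20 mm above the bench; its front is -x, the cassette's thickness lies across its y. A lip 8 mm high, 3 mm in front of the cassette, keeps the cassette's foot on the ledge. Origin: on the bench below the ledge.
- stand: viewing stand, fixed: white base 150 mm (x) by 235 mm (y), 12 mm thick, from y = -90 to +145 mm in its frame. Two slots run along its x at y = +75 mm (free) and +120 mm (taken); the flap lies to their -y side; the angle arc stands at x = +90 mm, 155 mm high. Origin: on the bench; yaw within 0.2 rad of the bench's.
- view_slot (a point): the free slot, next to the flap: centre of its floor (top of the base); axes as the stand's. It runs along x, 13 mm wide; walls 70 mm long, 35 mm high, then flared outward to 44 mm; end stops 22 mm high with inner faces at x = +/-54 mm. A seated cassette has its origin here (or up to 4 mm off along x), its thickness along y, its top 100 mm above.
- ref_slot (a point): the outer slot, same make, 45 mm further to +y, taken by the other cassette: centre of its floor
- ref_cassette: the other gel cassette, same as the first, standing upright in the outer slot, loose; stays there. Origin: middle of its lower edge.
- flap: the reflector flap with its bar handle, as described under the joint; origin on the hinge line, y along the flap towards the hinge
- flap_angle (a joint): reflector flap, an aluminium panel 116 mm (along the hinge) by 102 mm, 5 mm thick, with the handle about 0.5 kg. Angle in rad above horizontal: 0 lies flat (start), grows as the free edge swings up, stop at 1.4. Almost no friction: it falls back to 0 when let go.
- flap_hinge (a point): middle of the flap's hinge line, 35 mm above the bench; the hinge line runs along the stand's x. At angle 0 the flap reaches from here to the stand's -y. With angle a the bar handle's centre lies 150 mm from here: 150 cos(a) to the stand's -y and 150 sin(a) up.
- flap_grip (a point): the flap's bar handle: round steel bar, 10 mm diameter, along the stand's x, 96 mm free between two lugs, its centre 40 mm outside the panel's edge so that fingers fit on both sides; at angle 0 bare bench lies 35 mm below. Origin: centre of the bar; y along the flap to the hinge. Pinch it from above across the bar; it may turn in the fingers.
- mark_arm (a joint): angle of the dark marker arm, in rad above horizontal, measured like the flap's angle about the same hinge line; set between 0.6 and 1.0 beforehand. The flap is at its mark when both angles agree. The arm is stiff and must not be moved.
- mark_tip (a point): outer tip of the marker arm, a dark flat bar 132 mm long and 5 mm wide with a small round head, turning about the hinge line in front of the angle arc, 83 mm to +x of the flap's middle; its y points along the arm to the hinge
- tape_roll: bystander: roll of cream tape lying flat, 68 mm across, 18 mm high; loose, origin under its centre; stays where it is
- vial_c: bystander: clear vial with a screw cap, 25 mm across, 53 mm high; loose, origin under its centre; stays where it is
- beaker_50: bystander: small glass beaker, 44 mm across, 56 mm high; loose, origin under its centre; stays where it is
- timer: bystander: white bench timer with three buttons, 66x58x20 mm; loose, origin under its centre; stays where it is
- forceps: bystander: thin steel forceps lying flat, 128x15x8 mm; loose, origin under its centre; stays where it is

How it is judged:
By the outcome, as a careful person would: the job done as asked, in the order asked, and still so for the second after the job is handed in, while the arm keeps its last pose, push and grip.
It also fails if it takes over 59 s, if anything falls off the work surface, if the arm or the gripper's body presses on something with over 40 N, if the wrist force passes 120 N, or if a joint passes its speed limit or range.

## Working session

There is one attempt and no reset: what is moved stays moved. The work goes in short steps, Python scripts to look and compute and a shell command to move; the robot and the scene stay as the last step left them, time stands still between calls to the robot, and variables do not carry over. Pictures are saved under pics/ and viewed, at most 10 in all, crops included, and the job is handed in when it is done.

```bash
mkdir -p pics; ls
python3 - <<'E'
from workcell import status,eyes
import cv2,numpy as np
print(status.get_obs())
for n in ["scene","top"]:
    d=eyes.get_image(n); np.savez(f"{n}0.npz",**{k:np.array(v) for k,v in d.items()})
    cv2.imwrite(f"pics/{n}0.png",d["img"][:,:,::-1]); print(n,d["fx"],d["cx"],d["cy"],d["R"],d["t"])
E
```

```text
pics
{'t': 0.0, 'qpos': array([ 1.16396661e+00,  4.23807918e-01,  1.63065456e+00, -1.21808263e-05,
        1.08860594e+00, -1.89987981e-02]), 'qvel': array([ 0.00053966, -0.00019746,  0.00051854, -0.00036414,  0.0015532 ,
        0.00025627]), 'joint_torque': array([ 3.84938903e-03, -5.44600439e+01, -2.73683435e+01,  6.45741122e-02,
        2.25969264e-02, -7.75971262e-05]), 'ee_pos': array([236.12932902, 578.09757935, 221.93617798]), 'orientation': array([-6.05325610e-01, -3.08241580e+00,  2.26914203e-03]), 'ft_force': array([ 0.15757029, -0.08520686, -0.05786561]), 'moment': array([-0.06340103, -0.00837032, -0.01270977]), 'grasp_force': 0.0, 'width': 87.72568511365604}
scene 437.0656790766362 320.5599146314373 199.23712205466904 [[ 0.77939935 -0.6261087   0.02290324]
 [-0.39223925 -0.51612453 -0.76142225]
 [ 0.48855402  0.58446845 -0.64785153]] [-440.78338815  315.0856151  1109.61826481]
top 381.23333780117474 318.48552277617097 201.3399958517939 [[ 0.01302236 -0.99986136  0.0103764 ]
 [-0.99354156 -0.01410847 -0.11258829]
 [ 0.11271907 -0.00884322 -0.99358754]] [  39.95637836  599.83254664 1168.91352804]
```

View pics/scene0.png

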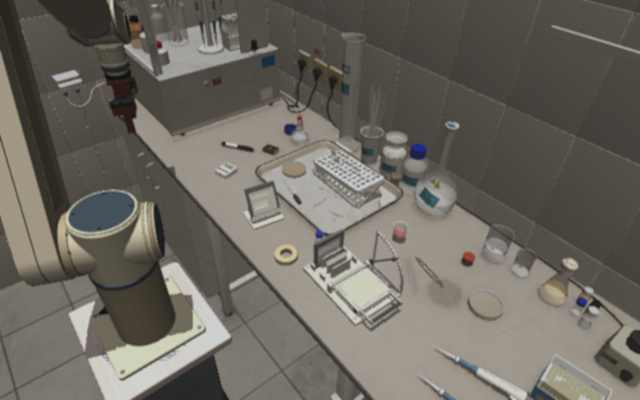

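View pics/top0.png

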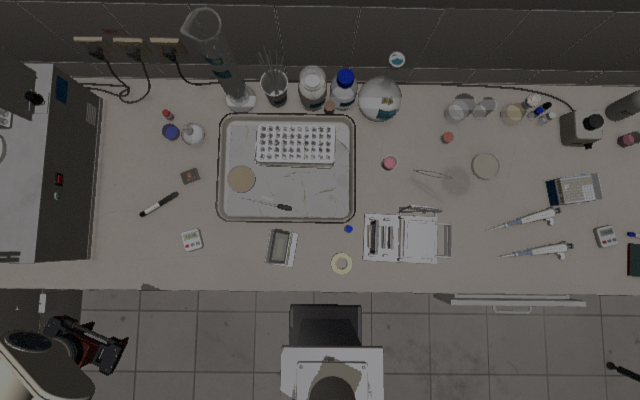

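The scene view shows the easel with its cassette at about (263,205) and the stand at about (350,280). In the top view the easel is at about (282,247), the stand spans (365–450, 208–262), and the tape is at (342,264). Next I'll enlarge both.

```bash
cat > h.py <<'E'
import numpy as np,cv2
def load(n): return dict(np.load(n+".npz"))
def ray(d,u,v):
    c=-d["R"].T@d["t"]; r=d["R"].T@np.array([(u-d["cx"])/d["fx"],(v-d["cy"])/d["fy"],1.]); return c,r
def onz(d,u,v,z):
    c,r=ray(d,u,v); return c+r*(z-c[2])/r[2]
def cloud(d):
    v,u=np.mgrid[:400,:640]; z=d["range_z"]
    P=np.stack([(u-d["cx"])/d["fx"]*z,(v-d["cy"])/d["fy"]*z,z],-1)
    W=(P-d["t"])@d["R"]; W[z==0]=np.nan; return W
def proj(d,X):
    p=d["R"]@np.asarray(X,float)+d["t"]; return [d["fx"]*p[0]/p[2]+d["cx"],d["fy"]*p[1]/p[2]+d["cy"]]
E
python3 - <<'E'
from h import *
T=load("top0");S=load("scene0")
a=cv2.resize(T["img"][200:275,255:455],None,fx=4,fy=4,interpolation=cv2.INTER_CUBIC)
b=cv2.resize(S["img"][178:328,235:435],None,fx=4,fy=4,interpolation=cv2.INTER_CUBIC)
cv2.imwrite("pics/a.png",a[:,:,::-1]);cv2.imwrite("pics/b.png",b[:,:,::-1])
W=cloud(T)
for (u0,u1,v) in [(264,302,247),(264,302,238),(360,456,238),(360,456,228)]:
    print(v,[(u,*np.round(W[v,u]).tolist()) for u in range(u0,u1,2)])
E
```

```text
247 [(264, 454.0, 219.0, 5.0), (266, 454.0, 213.0, 2.0), (268, 455.0, 194.0, 112.0), (270, 455.0, 188.0, 113.0), (272, 455.0, 182.0, 109.0), (274, 455.0, 179.0, 89.0), (276, 455.0, 173.0, 82.0), (278, 455.0, 169.0, 71.0), (280, 455.0, 163.0, 64.0), (282, 455.0, 158.0, 48.0), (284, 455.0, 154.0, 33.0), (286, 455.0, 148.0, 29.0), (288, 455.0, 142.0, 27.0), (290, 455.0, 136.0, 11.0), (292, 455.0, 130.0, 10.0), (294, 455.0, 124.0, 9.0), (296, 455.0, 118.0, 2.0), (298, 455.0, 111.0, 6.0), (300, 455.0, 105.0, -3.0)]
238 [(264, 482.0, 221.0, 1.0), (266, 482.0, 214.0, 1.0), (268, 483.0, 208.0, 0.0), (270, 481.0, 189.0, 110.0), (272, 481.0, 183.0, 111.0), (274, 481.0, 178.0, 106.0), (276, 481.0, 173.0, 90.0), (278, 482.0, 168.0, 80.0), (280, 482.0, 164.0, 67.0), (282, 482.0, 158.0, 58.0), (284, 483.0, 153.0, 44.0), (286, 483.0, 148.0, 35.0), (288, 483.0, 142.0, 26.0), (290, 483.0, 136.0, 31.0), (292, 483.0, 131.0, 7.0), (294, 483.0, 124.0, 11.0), (296, 484.0, 118.0, 9.0), (298, 484.0, 112.0, 0.0), (300, 484.0, 106.0, -4.0)]
238 [(360, 486.0, -87.0, -1.0), (362, 487.0, -94.0, -2.0), (364, 486.
[... 1915 characters left out ...]
4.0), (406, 519.0, -226.0, 39.0), (408, 519.0, -232.0, 41.0), (410, 519.0, -239.0, 36.0), (412, 519.0, -246.0, 35.0), (414, 519.0, -251.0, 40.0), (416, 519.0, -257.0, 39.0), (418, 519.0, -263.0, 41.0), (420, 519.0, -271.0, 36.0), (422, 520.0, -277.0, 37.0), (424, 520.0, -283.0, 37.0), (426, 520.0, -290.0, 35.0), (428, 520.0, -295.0, 39.0), (430, 520.0, -302.0, 38.0), (432, 520.0, -309.0, 36.0), (434, 520.0, -314.0, 38.0), (436, 520.0, -320.0, 39.0), (438, 522.0, -338.0, 5.0), (440, 522.0, -345.0, 2.0), (442, 522.0, -352.0, -1.0), (444, 522.0, -361.0, -6.0), (446, 522.0, -365.0, 1.0), (448, 521.0, -359.0, 35.0), (450, 520.0, -362.0, 45.0), (452, 522.0, -383.0, 3.0), (454, 523.0, -391.0, 1.0)]
```

View pics/a.png

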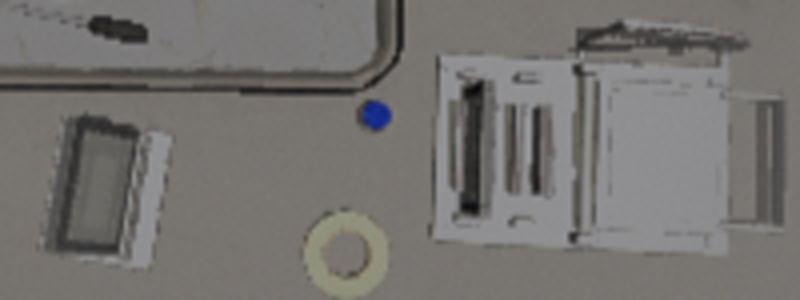

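View pics/b.png

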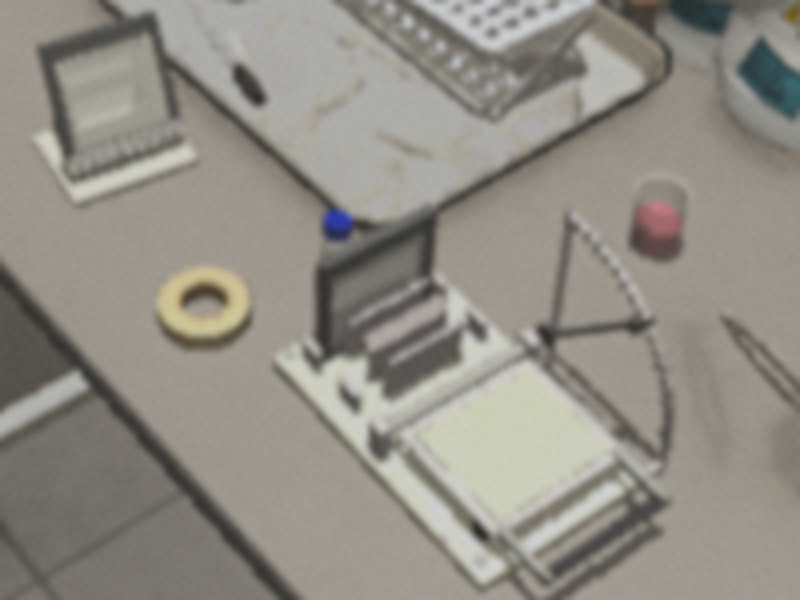

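Top crop (scale 4, offset 255,200):
- Stand base corners are at about (437,55), (433,238) and (726,253).
- The bar is at x≈770, and the cassette on the easel spans (45..135, 115..255).

Scene crop (scale 4, offset 235,178):
- The marker arm runs from the hinge at (548,335) to its head at (645,323).
- The two slots and the occupied outer slot are clear.

Next I'll work out the poses.

Run:
```python
from h import *
T=load("top0");S=load("scene0")
t=lambda u,v,z: onz(T,255+(u-1.5)/4,200+(v-1.5)/4,z)   # resize centre shift
s=lambda u,v,z: onz(S,235+(u-1.5)/4,178+(v-1.5)/4,z)
r=lambda a:np.round(a,1)
print("base top",[r(t(*p,12)) for p in [(437,55),(433,238),(726,253)]])
print("base scene left,front",[r(s(*p,12)) for p in [(278,358),(483,582),(435,275)]])
print("bar top ends",[r(t(*p,35)) for p in [(772,95),(768,230)]])
print("easel foot TR,BR",[r(t(*p,8)) for p in [(172,132),(150,270)]], "scene", [r(s(*p,8)) for p in [(37,138),(78,200),(200,157)]])
# masks / depth fits in top view
W=cloud(T); W2=cloud(S)
def box(W,x0,x1,y0,y1,z0,z1):
    m=(W[...,0]>x0)&(W[...,0]<x1)&(W[...,1]>y0)&(W[...,1]<y1)&(W[...,2]>z0)&(W[...,2]<z1); return m
for n,w in (("T",W),("S",W2)):
    m=box(w,380,560,140,230,100,125); P=w[m]; print(n,"cass top",len(P),r(P.mean(0)),r(P.min(0)),r(P.max(0)),r(np.percentile(P[:,2],90)))
    (c,sz,a)=cv2.minAreaRect(P[:,:2].astype(np.float32)); print(c,sz,a)
    m=box(w,380,600,-145,-90,92,125); P=w[m]; print(n,"ref top",len(P),r(P.mean(0)),cv2.minAreaRect(P[:,:2].astype(np.float32)))
    m=box(w,380,600,-400,-340,25,50); P=w[m]; print(n,"bar",len(P),r(P.mean(0)),cv2.minAreaRect(P[:,:2].astype(np.float32)))
    m=box(w,380,600,-200,-142,45,65); P=w[m]; print(n,"slot wall tops",len(P),r(P.mean(0)),cv2.minAreaRect(P[:,:2].astype(np.float32)))
    m=box(w,380,620,-335,-80,5,19)|box(w,380,600,-335,-80,30,45); P=w[m]; print(n,"base/flap",len(P),cv2.minAreaRect(P[:,:2].astype(np.float32)))
    # plane of leaning cassette
    m=box(w,410,520,140,200,45,105); P=w[m]; c=np.median(P,0); U,D,V=np.linalg.svd(P-P.mean(0),full_matrices=False); print(n,"cass plane",P.mean(0),V[2])
```

```text
base top [array([565., -98.,  12.]), array([419.9, -94.8,  12. ]), array([ 411.1, -326.8,   12. ])]
base scene left,front [array([ 422. , -103.4,   12. ]), array([ 412.9, -330.8,   12. ]), array([ 564.4, -110.5,   12. ])]
bar top ends [array([ 535.2, -358.4,   35. ]), array([ 430.1, -352.7,   35. ])]
easel foot TR,BR [array([500.7, 113.1,   8. ]), array([391.9, 128.4,   8. ])] scene [array([409.9, 205.8,   8. ]), array([397.5, 124. ,   8. ]), array([502.1, 106.7,   8. ])]
T cass top 174 [459.7 186.1 110.1] [411.4 172.9 100. ] [507.5 198.5 117.3] 114.4
(459.5733337402344, 186.6067352294922) (14.605452537536621, 98.23014068603516) 80.51856231689453
T ref top 141 [ 488.5 -120.2  110.7] ((489.2581787109375, -120.83264923095703), (10.63662052154541, 96.8648681640625), 87.08622741699219)
T bar 124 [ 483.9 -357.9   39.5] ((483.4211730957031, -353.47711181640625), (105.62844848632812, 24.757925033569336), 0.9055839776992798)
T slot wall tops 132 [ 489.7 -168.3   52.9] ((489.58001708984375, -166.8786163330078), (29.982540130615234, 69.59016418457031), 85.65323638916016)
T base/flap 3064 ((501
[... 302 characters left out ...]
75097656) (19.9987850189209, 97.07054138183594) 83.21336364746094
S ref top 206 [ 488.3 -126.5  105. ] ((491.3825988769531, -124.70133209228516), (13.37038803100586, 100.43111419677734), 87.56352233886719)
S bar 207 [ 484.1 -361.9   36.2] ((500.1136474609375, -355.6300964355469), (140.15858459472656, 30.67563819885254), 0.23732873797416687)
S slot wall tops 116 [ 491.3 -164.5   50.8] ((491.75341796875, -163.9906768798828), (70.89672088623047, 43.496253967285156), 0.3152744472026825)
S base/flap 3276 ((498.4244384765625, -217.88735961914062), (237.77383422851562, 168.65696716308594), 87.73788452148438)
S cass plane [458.93331845 168.84472812  74.35798836] [-0.1401787  -0.90816118  0.39445304]
```

```bash
cat >> h.py <<'E'
from scipy.spatial.transform import Rotation as Ro
def tool(yaw,tilt,cur):
    """tool z = -(z leaned by tilt to +y of frame yaw), tool y along frame thickness, sign nearest current"""
    F=Ro.from_euler('z',yaw)*Ro.from_euler('x',-tilt); F=F.as_matrix()
    z=-F[:,2]; c=[]
    for sg in (1,-1):
        y=sg*F[:,1]; M=np.stack([np.cross(y,z),y,z],1); c.append(Ro.from_matrix(M))
    return min(c,key=lambda a:(cur.inv()*a).magnitude())
def delta(pos,yaw,tilt):
    from workcell import status
    o=status.get_obs(); cur=Ro.from_rotvec(o["orientation"]); G=tool(yaw,tilt,cur)
    rv=(cur.inv()*G).as_rotvec(); d=np.asarray(pos)-o["ee_pos"]
    print("t",round(o["t"],2),"pos",o["ee_pos"].round(1),"q",o["qpos"].round(2),"rot(tool)",rv.round(3),"shift before rot",cur.inv().apply(d).round(1),"shift after rot",G.inv().apply(d).round(1),"f",o["ft_force"].round(1),"w",round(o["width"],1),"gf",round(o["grasp_force"],1))
E
python3 - <<'E'
from h import *
Z=np.array([.063,.402,.914]); top=np.array([460,186,112.])
delta(top+Z*130,-0.155,0.419)
E
```

```text
t 0.1 pos [236.1 578.2 222. ] q [ 1.16  0.42  1.63 -0.    1.09 -0.02] rot(tool) [ 0.416 -0.049 -0.229] shift before rot [-343.4 -226.9   -8.5] shift after rot [-281.8 -277.6  114. ] f [ 0.2 -0.4 -1.1] w 87.8 gf 0.0
```

The manual's scale: shifts go in shares of 750 mm and turns go in shares of 45 degrees. Converting my numbers, -31 mm is -0.0413, -20.5 mm is -0.0273.

```bash
echo '[-0.0413,-0.0273,-0.0013,0,0,0,-0.0413,-0.0273,-0.0013,0,0,0,-0.0413,-0.0273,-0.0013,0,0,0,-0.0413,-0.0273,-0.0013,0,0,0,-0.0413,-0.0273,-0.0013,0,0,0]' > next.json && python3 -m jog next.json 40
echo '[-0.0413,-0.0273,-0.0013,0,0,0,-0.0413,-0.0273,-0.0013,0,0,0,-0.0413,-0.0273,-0.0013,0,0,0,-0.0413,-0.0273,-0.0013,0,0,0,-0.0413,-0.0273,-0.0013,0,0,0]' > next.json && python3 -m jog next.json
echo '[0,0,0,0.1324,-0.0153,-0.0726,0,0,0,0.1324,-0.0153,-0.0726,0,0,0,0.1324,-0.0153,-0.0726,0,0,0,0.1324,-0.0153,-0.0726,0,0,0,0,0,0]' > next.json && python3 -m jog next.json
python3 - <<'E'
from h import *
from workcell import eyes
Z=np.array([.063,.402,.914]); top=np.array([460,186,112.])
delta(top+Z*130,-0.155,0.419)
d=eyes.get_image("wrist"); np.savez("w1.npz",**{k:np.array(v) for k,v in d.items()})
cv2.imwrite("pics/w1.png",d["img"][:,:,::-1]); print(d["fx"],d["R"],-d["R"].T@d["t"],proj(d,top))
E
```

```text
t: 0.52
ee_pos: [341.4, 423.4, 227.4]
orientation: [-0.604, -3.083, 0.001]
ft_force: [0.4, 0.5, -0.1]
width: 58.0
grasp_force: 0.0
t: 0.93
ee_pos: [446.3, 269.8, 232.6]
orientation: [-0.605, -3.082, 0.0]
ft_force: [0.2, -0.9, -1.1]
width: 39.9
grasp_force: 0.0
t: 1.35
ee_pos: [445.7, 273.1, 231.1]
orientation: [-0.231, -3.03, 0.65]
ft_force: [-0.6, 0.7, -0.9]
width: 40.4
grasp_force: 0.0
t 1.35 pos [445.7 273.1 231.1] q [ 0.69  0.43  1.67 -0.28  1.37 -0.63] rot(tool) [-0.004 -0.001  0.003] shift before rot [-27.5 -28.2  12.9] shift after rot [-27.6 -28.1  12.8] f [-0.6  0.7 -0.9] w 40.4 gf 0.0
278.39929649584553 [[ 0.13617357  0.90150134 -0.41079447]
 [ 0.96912517 -0.03518165  0.24404644]
 [ 0.20555577 -0.43134393 -0.87845844]] [383.01002871 350.45944837 379.10637896] [np.float64(299.51136679762874), np.float64(218.7828605511081)]
```

View pics/w1.png

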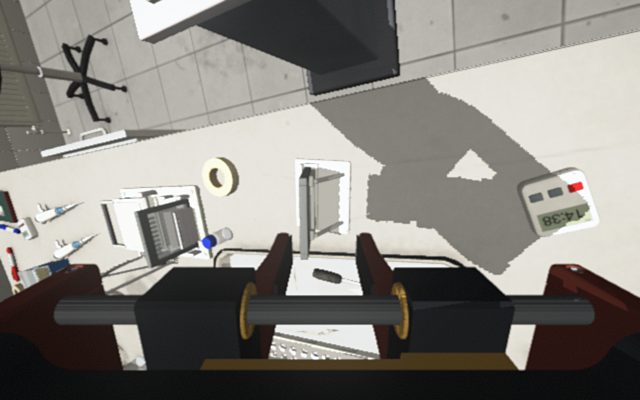

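The wrist view shows the cassette edge-on at about (305,167–258) on the easel, with the tape at (220,177). I'll measure the top edge from the wrist depth and grey mask.

Run:
```python
from h import *
d=load("w1"); W=cloud(d)
g=cv2.cvtColor(d["img"],cv2.COLOR_RGB2GRAY)
for v in (180,200,220,240): print(v,[(u,int(g[v,u]),W[v,u].round().tolist()) for u in range(294,318,2)])
m=(abs(W[...,0]-460)<60)&(abs(W[...,1]-185)<25)&(W[...,2]>100)&(W[...,2]<125); P=W[m]
v,u=np.nonzero(m); print(len(P),P.mean(0),u.min(),u.max(),v.min(),v.max(),np.percentile(P[:,2],[50,90]))
print(cv2.minAreaRect(P[:,:2].astype(np.float32)))
```

```text
180 [(294, 228, [428.0, 118.0, -0.0]), (296, 252, [427.0, 127.0, 9.0]), (298, 235, [415.0, 193.0, 114.0]), (300, 174, [415.0, 195.0, 112.0]), (302, 172, [416.0, 197.0, 112.0]), (304, 169, [416.0, 199.0, 110.0]), (306, 124, [416.0, 200.0, 109.0]), (308, 87, [424.0, 171.0, 51.0]), (310, 186, [421.0, 188.0, 76.0]), (312, 161, [421.0, 189.0, 74.0]), (314, 154, [421.0, 193.0, 75.0]), (316, 157, [422.0, 194.0, 72.0])]
200 [(294, 228, [460.0, 113.0, 0.0]), (296, 248, [459.0, 121.0, 8.0]), (298, 240, [438.0, 188.0, 112.0]), (300, 170, [438.0, 191.0, 112.0]), (302, 166, [438.0, 193.0, 112.0]), (304, 166, [438.0, 195.0, 111.0]), (306, 136, [439.0, 196.0, 108.0]), (308, 80, [450.0, 170.0, 57.0]), (310, 145, [448.0, 179.0, 69.0]), (312, 181, [448.0, 182.0, 68.0]), (314, 162, [459.0, 158.0, 17.0]), (316, 180, [459.0, 160.0, 14.0])]
220 [(294, 227, [494.0, 107.0, 1.0]), (296, 238, [492.0, 115.0, 8.0]), (298, 253, [492.0, 118.0, 7.0]), (300, 179, [461.0, 188.0, 114.0]), (302, 165, [461.0, 189.0, 112.0]), (304, 163, [462.0, 190.0, 110.0]), (306, 145, [463.0, 192.0, 109.0]), (308, 79, [476.0, 169.0, 63.0]), (310, 122, [474.0, 175.0, 69.0]), (312, 182, [475.0, 177.0, 68.0]), (314, 126, [477.0, 176.0, 59.0]), (316, 155, [491.0, 155.0, 14.0])]
240 [(294, 223, [529.0, 100.0, 0.0]), (296, 222, [529.0, 104.0, 0.0]), (298, 222, [530.0, 107.0, -1.0]), (300, 173, [486.0, 182.0, 112.0]), (302, 161, [486.0, 184.0, 111.0]), (304, 161, [486.0, 187.0, 111.0]), (306, 156, [487.0, 188.0, 109.0]), (308, 70, [491.0, 185.0, 99.0]), (310, 126, [507.0, 163.0, 57.0]), (312, 201, [529.0, 134.0, -0.0]), (314, 220, [529.0, 138.0, -0.0]), (316, 222, [529.0, 141.0, -1.0])]
757 [458.61637028 190.13247089 110.80378446] 298 308 176 259 [111.32541472 112.88751735]
((461.5732727050781, 189.46142578125), (13.121554374694824, 99.12223052978516), 83.97313690185547)
```

Run:
```python
from h import *
Z=np.array([.063,.402,.914]); top=np.array([460,189.5,111.])
delta(top+Z*10,-0.155,0.419)
delta(top-Z*29,-0.155,0.419)
```

```text
t 1.4 pos [445.4 272.8 231.1] q [ 0.69  0.42  1.67 -0.28  1.37 -0.63] rot(tool) [ 0.001 -0.002  0.001] shift before rot [-27.5 -24.3 132.2] shift after rot [-27.3 -24.2 132.3] f [-0.1  0.6  0.4] w 39.9 gf 0.0
t 1.4 pos [445.4 272.8 231.1] q [ 0.69  0.42  1.67 -0.28  1.37 -0.63] rot(tool) [ 0.001 -0.002  0.001] shift before rot [-27.6 -24.3 171.2] shift after rot [-27.3 -24.2 171.3] f [-0.1  0.6  0.4] w 39.9 gf 0.0
```

To row units: 36 mm is 0.048, 30 mm is 0.04.

```bash
echo '[-0.0367,-0.0324,0,0,0,0,0,0,0.048,0,0,0,0,0,0.048,0,0,0,0,0,0.04,0,0,0,0,0,0,0,0,0]' > next.json && python3 -m jog next.json
python3 - <<'E'
from h import *
from workcell import eyes
Z=np.array([.063,.402,.914]); top=np.array([460,189.5,111.])
delta(top-Z*29,-0.155,0.419)
d=eyes.get_image("wrist"); np.savez("w2.npz",**{k:np.array(v) for k,v in d.items()})
cv2.imwrite("pics/w2.png",d["img"][:,:,::-1]); print(proj(d,top),proj(d,top-Z*19))
E
```

```text
t: 1.82
ee_pos: [459.2, 200.5, 145.5]
orientation: [-0.241, -3.024, 0.646]
ft_force: [-0.7, -0.3, 0.0]
width: 39.9
grasp_force: 0.0
t 1.82 pos [459.2 200.5 145.5] q [ 0.57  0.5   1.8  -0.33  1.16 -0.66] rot(tool) [-0.003 -0.009 -0.002] shift before rot [-3.   4.4 64.9] shift after rot [-2.5  4.3 64.9] f [-0.7 -0.3  0. ] w 39.9 gf 0.0
[np.float64(329.0410784955218), np.float64(232.35189705631825)] [np.float64(328.6962416858014), np.float64(224.17169552299262)]
```

View pics/w2.png

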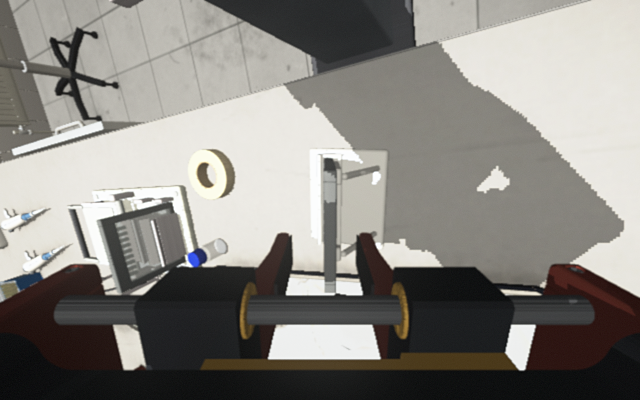

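The cassette's top edge is at column ~329, matching the projection, and the finger centre is at ~324. The computed correction is consistent with that, so I'll descend and grip.

To row units: 25 mm is 0.0333, 20 mm is 0.0267, -0.008 rad is -0.0102.

```bash
echo '[-0.004,0.0057,0.0133,0,-0.0102,0,0,0,0.0333,0,0,0,0,0,0.0267,0,0,0,0,0,0.0133,0,0,0,0,0,0,0,0,0]' > next.json && python3 -m jog next.json
echo '[0,0,0,0,0,0,0,0,0,0,0,0,0,0,0,0,0,0,0,0,0,0,0,0,0,0,0,0,0,0]' > next.json && python3 -m jog next.json 0
python3 - <<'E'
from h import *
Z=np.array([.063,.402,.914]); top=np.array([460,189.5,111.])
delta(top-Z*29,-0.155,0.419)
E
```

```text
t: 2.28
ee_pos: [462.6, 181.6, 87.6]
orientation: [-0.236, -3.039, 0.646]
ft_force: [0.0, 0.3, 0.1]
width: 40.1
grasp_force: 0.0
t: 2.7
ee_pos: [463.2, 180.6, 90.0]
orientation: [-0.234, -3.04, 0.651]
ft_force: [0.3, -11.2, 22.0]
width: 10.2
grasp_force: 10.1
t 2.7 pos [463.2 180.6  90. ] q [ 0.55  0.57  1.84 -0.38  1.04 -0.63] rot(tool) [-0.003  0.008 -0.   ] shift before rot [ 4.6 -1.   6.4] shift after rot [ 4.6 -1.   6.4] f [  0.3 -11.2  22. ] w 10.2 gf 10.1
```

```bash
echo '[0,0,0,0,0,0,0,0,-0.0053,0,0,0,0,0,-0.0053,0,0,0,0,0,-0.0107,0,0,0,0,0,-0.02,0,0,0]' > next.json && python3 -m jog next.json
echo '[0,0,-0.0333,0,0,0,0,0,-0.04,0,0,0,0,0,-0.04,0,0,0,0,0,-0.04,0,0,0,0,0,0,0,0,0]' > next.json && python3 -m jog next.json
python3 - <<'E'
from h import *
yaw=-0.045
o=np.array([490,-165,12.])
delta([490,-165,230],yaw,0)
E
```

```text
t: 3.12
ee_pos: [462.7, 192.1, 115.9]
orientation: [-0.235, -3.034, 0.652]
ft_force: [-1.3, -5.9, -1.7]
width: 9.7
grasp_force: 29.9
t: 3.53
ee_pos: [473.8, 244.0, 226.8]
orientation: [-0.237, -3.05, 0.637]
ft_force: [0.5, 1.3, -1.0]
width: 10.2
grasp_force: 30.0
t 3.53 pos [473.8 244.  226.8] q [ 0.62  0.43  1.68 -0.31  1.33 -0.67] rot(tool) [-0.411 -0.008 -0.108] shift before rot [ -77.9 -369.3  158.5] shift after rot [ -34.6 -407.9   -3.2] f [ 0.5  1.3 -1. ] w 10.2 gf 30.0
```

To row units: -35 mm is -0.0467, -0.103 rad is -0.1311.

```bash
echo '[0,0,0,-0.1311,-0.0025,-0.0344,0,0,0,-0.1311,-0.0025,-0.0344,0,0,0,-0.1311,-0.0025,-0.0344,0,0,0,-0.1311,-0.0025,-0.0344,0,-0.0467,0,0,0,0]' > next.json && python3 -m jog next.json
echo '[-0.0107,-0.0533,0,0,0,0,-0.0107,-0.0533,0,0,0,0,-0.0107,-0.0533,0,0,0,0,-0.0107,-0.0533,0,0,0,0,0,-0.0533,0,0,0,0]' > next.json && python3 -m jog next.json
echo '[0,-0.0533,0,0,0,0,0,-0.0533,0,0,0,0,0,0,0,0,0,0,0,0,0,0,0,0]' > next.json && python3 -m jog next.json
python3 - <<'E'
from h import *
from workcell import eyes
delta([490,-165,230],-.045,0)
d=eyes.get_image("wrist"); np.savez("w3.npz",**{k:np.array(v) for k,v in d.items()})
cv2.imwrite("pics/w3.png",d["img"][:,:,::-1]); print(-d["R"].T@d["t"])
E
```

```text
t: 3.95
ee_pos: [469.5, 206.7, 222.1]
orientation: [-0.07, -3.135, -0.002]
ft_force: [0.3, -0.4, -1.3]
width: 9.6
grasp_force: 30.0
t: 4.37
ee_pos: [492.5, 2.2, 222.5]
orientation: [-0.073, -3.134, 0.008]
ft_force: [0.3, 0.4, -0.9]
width: 9.9
grasp_force: 30.0
t: 4.7
ee_pos: [487.6, -77.6, 222.6]
orientation: [-0.08, -3.132, 0.008]
ft_force: [-0.4, -1.0, -0.9]
width: 9.7
grasp_force: 30.0
t 4.7 pos [487.6 -77.6 222.6] q [-0.18  0.23  1.91 -0.01  1.01 -1.69] rot(tool) [-0.005 -0.008 -0.006] shift before rot [ -6.8 -87.2  -7. ] shift after rot [ -6.4 -87.2  -7.4] f [-0.4 -1.  -0.9] w 9.7 gf 30.0
[415.08037139 -72.60623603 385.40592674]
```

View pics/w3.png

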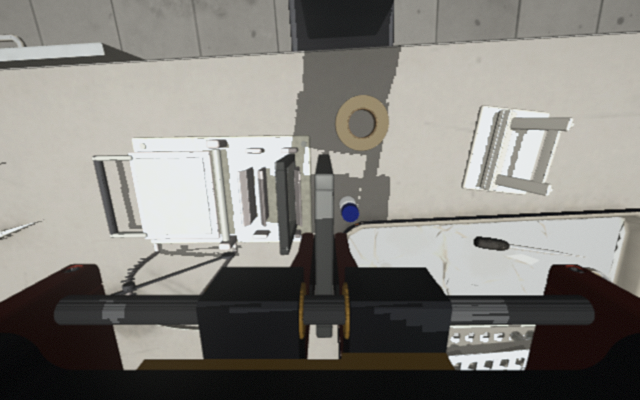

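The wrist view shows the free slot's walls at columns ~247 and ~263 (rows 167–228). The ref cassette is at (280–295, 152–255), the bar at (97–108, 157–237) and the held cassette at column 324. Next I'll measure the stand from the wrist depth.

Run:
```python
from h import *
d=load("w3"); W=cloud(d); r=lambda a:np.round(a,1)
def sel(x0,x1,y0,y1,z0,z1):
    return (W[...,0]>x0)&(W[...,0]<x1)&(W[...,1]>y0)&(W[...,1]<y1)&(W[...,2]>z0)&(W[...,2]<z1)
for n,b in dict(bar=(380,600,-400,-340,25,50),flap=(380,560,-330,-195,28,48),walls=(440,540,-195,-145,48,65),ref=(380,600,-150,-100,95,125),held=(380,520,-95,-60,200,280),base=(380,640,-340,-85,6,20)).items():
    m=sel(*b);P=W[m]; v,u=np.nonzero(m); print(n,len(P),r(P.mean(0)),r(P.min(0)),r(P.max(0)),cv2.minAreaRect(P[:,:2].astype(np.float32)))
for v in (175,185,200,215): print(v,[(u,W[v,u].round().tolist()) for u in range(234,302,3)])
print([(v,W[v,323].round().tolist()) for v in range(145,230,5)])
```

```text
bar 896 [ 483.4 -357.9   38.3] [ 431.1 -367.8   30.1] [ 539.  -340.8   42.2] ((485.017578125, -354.3863220214844), (107.91340637207031, 26.99665641784668), 0.10367953777313232)
flap 8001 [ 485.5 -262.3   38.4] [ 419.1 -330.    28.1] [ 559.9 -201.2   47.6] ((487.4884033203125, -267.7866516113281), (128.20916748046875, 141.14456176757812), 87.80966186523438)
walls 745 [ 490.7 -169.    53.3] [ 456.8 -183.3   48.1] [ 527.4 -150.7   58.1] ((492.2381896972656, -166.96905517578125), (30.552032470703125, 70.10494995117188), 87.65862274169922)
ref 1086 [ 488.7 -120.5  110.5] [ 441.8 -128.2   95.1] [ 541.3 -114.8  113.8] ((491.5818176269531, -121.5040054321289), (10.405051231384277, 99.56002044677734), 87.96139526367188)
held 4114 [470.8 -76.3 248.8] [434.9 -92.5 200.3] [506.3 -60.7 280. ] ((471.0659484863281, -77.87847137451172), (70.7754135131836, 30.722002029418945), 12.770445823669434)
base 7203 [ 475.1 -186.6   12.1] [ 411.3 -333.8    6. ] [582.1 -94.6  20. ] ((498.86181640625, -214.47711181640625), (234.43368530273438, 166.87841796875), 87.91972351074219)
175 [(234, [467.0, -199.0, 13.0]
[... 2570 characters left out ...]
, 112.0]), (285, [497.0, -118.0, 112.0]), (288, [501.0, -117.0, 100.0]), (291, [513.0, -120.0, 60.0]), (294, [523.0, -120.0, 29.0]), (297, [516.0, -113.0, 51.0]), (300, [515.0, -109.0, 56.0])]
[(145, [434.0, -77.0, -0.0]), (150, [441.0, -77.0, 1.0]), (155, [434.0, -76.0, 158.0]), (160, [435.0, -75.0, 191.0]), (165, [435.0, -75.0, 218.0]), (170, [436.0, -75.0, 237.0]), (175, [437.0, -75.0, 246.0]), (180, [439.0, -75.0, 247.0]), (185, [442.0, -75.0, 246.0]), (190, [444.0, -75.0, 246.0]), (195, [447.0, -75.0, 246.0]), (200, [450.0, -76.0, 245.0]), (205, [453.0, -76.0, 245.0]), (210, [455.0, -76.0, 246.0]), (215, [458.0, -76.0, 247.0]), (220, [460.0, -76.0, 247.0]), (225, [463.0, -76.0, 246.0])]
```

Run:
```python
from h import *
d=load("w3"); W=cloud(d); L=[]
for v in range(178,228,4):
    u=[k for k in range(305,345) if 242<W[v,k,2]<252]; a,b=W[v,u[0]],W[v,u[-1]]; L.append((a+b)/2); 
    if v%16==2: print(v,u[0],u[-1],a.round(1),b.round(1))
L=np.array(L); p=np.polyfit(L[:,0],L[:,1],1); print("held line yaw",p[0],"y at 484.5",np.polyval(p,484.5), "at 450",np.polyval(p,450))
from workcell import status
o=status.get_obs(); R=Ro.from_rotvec(o["orientation"]).as_matrix(); print(R.round(3),o["ee_pos"])
delta(np.array([495,-167.3,12+76+60]),-.041,0)
```

```text
178 314 333 [438.2 -79.5 245.9] [438.8 -69.9 245.3]
194 314 333 [446.7 -80.1 244.6] [447.2 -70.3 244.6]
210 315 333 [454.8 -80.  246.8] [455.7 -70.6 245.2]
226 315 332 [464.3 -80.6 244.5] [463.9 -71.5 247. ]
held line yaw -0.04924642910299878 y at 484.5 -77.00153758492365 at 450 -75.3025357808702
[[-0.999  0.049 -0.009]
 [ 0.049  0.999 -0.005]
 [ 0.009 -0.005 -1.   ]] [487.67534127 -76.31272121 222.63362649]
t 4.75 pos [487.7 -76.3 222.6] q [-0.18  0.23  1.91 -0.01  1.01 -1.69] rot(tool) [-0.005 -0.009 -0.008] shift before rot [-12.4 -90.1  75. ] shift after rot [-11.  -90.6  74.6] f [ 0.   0.3 -0.6] w 10.1 gf 30.0
```

To row units: -30 mm is -0.04, -6 mm is -0.008, -0.009 rad is -0.0115.

```bash
echo '[-0.008,-0.04,0,-0.0064,-0.0115,-0.0102,-0.0067,-0.04,0,0,0,0,0,-0.04,0,0,0,0,0,0,0.04,0,0,0,0,0,0,0,0,0]' > next.json && python3 -m jog next.json
echo '[0,0,0.0267,0,0,0,0,0,0,0,0,0,0,0,0,0,0,0]' > next.json && python3 -m jog next.json
python3 - <<'E'
from h import *
from workcell import eyes
delta(np.array([495,-167,88+45]),-.041,0)
d=eyes.get_image("wrist"); W=cloud(d); np.savez("w4.npz",**{k:np.array(v) for k,v in d.items()})
for v in (180,190,200): print(v,[(u,W[v,u].round().tolist()) for u in range(280,365,4)])
a=cv2.resize(d["img"][130:260,220:420],None,fx=4,fy=4); cv2.imwrite("pics/w4.png",a[:,:,::-1])
E
```

```text
t: 5.17
ee_pos: [493.4, -165.0, 189.6]
orientation: [-0.061, -3.137, -0.003]
ft_force: [-0.8, 0.8, -2.2]
width: 10.0
grasp_force: 30.0
t: 5.42
ee_pos: [494.9, -164.3, 172.9]
orientation: [-0.057, -3.139, -0.001]
ft_force: [-0.2, -0.1, -1.8]
width: 9.7
grasp_force: 30.0
t 5.42 pos [ 494.9 -164.3  172.9] q [-0.34  0.34  1.9   0.    0.91 -1.88] rot(tool) [ 0.001 -0.002  0.004] shift before rot [-0.3 -2.8 39.9] shift after rot [-0.2 -2.7 39.9] f [-0.2 -0.1 -1.8] w 9.7 gf 30.0
180 [(280, [473.0, -210.0, 39.0]), (284, [474.0, -207.0, 35.0]), (288, [478.0, -205.0, 13.0]), (292, [479.0, -201.0, 11.0]), (296, [479.0, -196.0, 11.0]), (300, [479.0, -191.0, 12.0]), (304, [479.0, -186.0, 12.0]), (308, [471.0, -179.0, 56.0]), (312, [473.0, -175.0, 50.0]), (316, [446.0, -166.0, 196.0]), (320, [446.0, -164.0, 197.0]), (324, [447.0, -162.0, 195.0]), (328, [447.0, -160.0, 196.0]), (332, [447.0, -158.0, 196.0]), (336, [481.0, -149.0, 12.0]), (340, [481.0, -144.0, 13.0]), (344, [481.0, -140.0, 12.0]), (348, [481.0, -135.0, 12.0]), (352, [473.0, -134.0, 56.0]), (356, [475.0, -130.0, 49.0]), (360, [476.0,
[... 686 characters left out ...]
 (364, [480.0, -124.0, 72.0])]
200 [(280, [495.0, -212.0, 41.0]), (284, [496.0, -208.0, 37.0]), (288, [503.0, -207.0, 13.0]), (292, [503.0, -202.0, 12.0]), (296, [503.0, -197.0, 12.0]), (300, [504.0, -193.0, 11.0]), (304, [503.0, -188.0, 13.0]), (308, [492.0, -180.0, 56.0]), (312, [494.0, -176.0, 51.0]), (316, [457.0, -166.0, 197.0]), (320, [457.0, -164.0, 196.0]), (324, [457.0, -162.0, 196.0]), (328, [457.0, -160.0, 197.0]), (332, [457.0, -158.0, 195.0]), (336, [505.0, -149.0, 11.0]), (340, [505.0, -145.0, 12.0]), (344, [505.0, -140.0, 12.0]), (348, [505.0, -135.0, 12.0]), (352, [494.0, -134.0, 55.0]), (356, [497.0, -129.0, 47.0]), (360, [497.0, -125.0, 45.0]), (364, [490.0, -125.0, 74.0])]
```

View pics/w4.png

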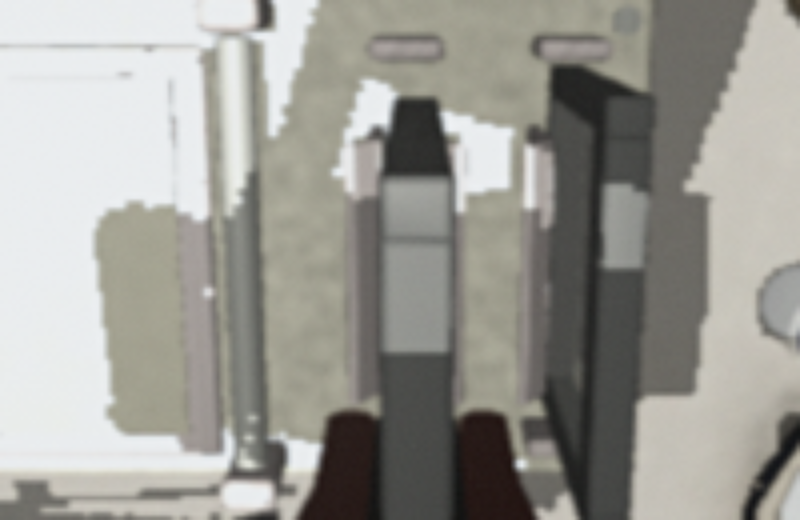

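The held cassette (crop columns 380–455) sits just +y of the slot, whose left wall is visible at ~365 and right wall at ~460. I'll shift about 3 mm to −y and then go down.

To row units: 15 mm is 0.02, 10 mm is 0.0133, 0.003 rad is 0.0038.

```bash
echo '[0.0013,-0.0039,0,0,0,0.0038,0,0,0.02,0,0,0,0,0,0.02,0,0,0,0,0,0.0133,0,0,0,0,0,0,0,0,0]' > next.json && python3 -m jog next.json
echo '[0,0,0.016,0,0,0,0,0,0.016,0,0,0,0,0,0.0107,0,0,0,0,0,0,0,0,0,0,0,0,0,0,0]' > next.json && python3 -m jog next.json
python3 - <<'E'
from h import *
delta(np.array([493.7,-167,88]),-.041,0)
E
```

```text
t: 5.88
ee_pos: [493.7, -168.5, 132.2]
orientation: [-0.065, -3.14, -0.001]
ft_force: [-0.1, -0.0, -1.0]
width: 9.9
grasp_force: 30.0
t: 6.3
ee_pos: [494.4, -168.8, 101.3]
orientation: [0.065, 3.141, -0.0]
ft_force: [-0.8, 1.1, -1.4]
width: 9.8
grasp_force: 30.0
t 6.3 pos [ 494.4 -168.8  101.3] q [-0.35  0.46  1.93  0.    0.75 -1.88] rot(tool) [-0.     0.    -0.001] shift before rot [ 0.7  1.8 13.3] shift after rot [ 0.7  1.8 13.3] f [-0.8  1.1 -1.4] w 9.8 gf 30.0
```

To row units: 4 mm is 0.0053, 3 mm is 0.004.

```bash
echo '[0.0007,0.0016,0.0053,0,0,0,0,0,0.0053,0,0,0,0,0,0.004,0,0,0,0,0,0,0,0,0,0,0,0,0,0,0]' > next.json && python3 -m jog next.json
echo '[0,0,0.0027,0,0,0,0,0,0,0,0,0,0,0,0.0027,0,0,0,0,0,0,0,0,0]' > next.json && python3 -m jog next.json
```

```text
t: 6.72
ee_pos: [494.1, -167.8, 90.1]
orientation: [0.066, 3.14, -0.001]
ft_force: [0.3, 0.6, -1.0]
width: 9.9
grasp_force: 30.0
t: 7.05
ee_pos: [494.5, -168.0, 88.3]
orientation: [0.066, 3.139, -0.001]
ft_force: [-7.7, 1.6, 22.4]
width: 10.1
grasp_force: 30.0
```

To row units: -1.5 mm is -0.002.

```bash
echo '[0,0,-0.002,0,0,0,0,0,0,0,0,0,0,0,0,0,0,0]' > next.json && python3 -m jog next.json
echo '[0,0,0,0,0,0,0,0,0,0,0,0,0,0,0,0,0,0,0,0,0,0,0,0]' > next.json && python3 -m jog next.json 26
echo '[0,0,-0.02,0,0,0,0,0,-0.0467,0,0,0,0,0,-0.0533,0,0,0,0,0,0,0,0,0,0,0,0,0,0,0]' > next.json && python3 -m jog next.json
python3 - <<'E'
from h import *
from workcell import eyes
d=eyes.get_image("wrist"); W=cloud(d); np.savez("w5.npz",**{k:np.array(v) for k,v in d.items()})
m=(W[...,0]>380)&(W[...,0]<600)&(W[...,1]>-200)&(W[...,1]<-142)&(W[...,2]>85)&(W[...,2]<135); P=W[m]
print(len(P),P.mean(0),np.percentile(P[:,2],[50,90]),cv2.minAreaRect(P[:,:2].astype(np.float32)))
m=(W[...,0]>380)&(W[...,0]<600)&(W[...,1]>-140)&(W[...,1]<-100)&(W[...,2]>105)&(W[...,2]<135); P=W[m]
print(len(P),P.mean(0),np.percentile(P[:,2],[50,90]))
a=cv2.resize(d["img"][130:260,220:420],None,fx=4,fy=4); cv2.imwrite("pics/w5.png",a[:,:,::-1])
E
```

```text
t: 7.3
ee_pos: [494.6, -168.0, 88.3]
orientation: [0.065, 3.139, -0.001]
ft_force: [-1.8, 0.4, 9.0]
width: 9.5
grasp_force: 30.0
t: 7.63
ee_pos: [494.0, -167.8, 87.4]
orientation: [0.065, 3.14, -0.0]
ft_force: [-0.3, -0.0, 0.2]
width: 25.6
grasp_force: 0.0
t: 8.05
ee_pos: [495.5, -168.3, 179.7]
orientation: [0.065, 3.135, -0.003]
ft_force: [-0.4, 0.3, -0.1]
width: 25.8
grasp_force: 0.0
1276 [ 487.6142362  -167.56702725  111.66658703] [111.92052534 112.77953086] ((491.4506530761719, -167.73764038085938), (9.981532096862793, 99.20682525634766), 87.5906753540039)
1398 [ 488.10215036 -122.07723563  111.51397601] [111.81649897 112.72849371]
```

View pics/w5.png

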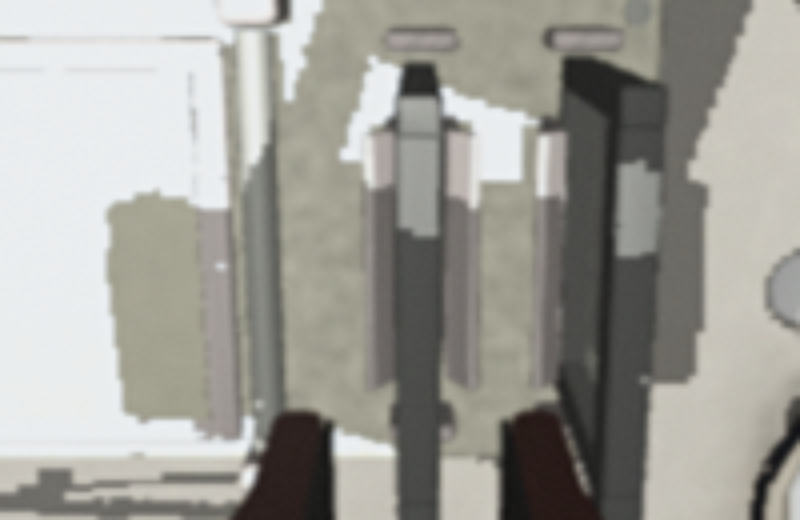

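The cassette is seated: its top is at 112 mm, the same height as the ref cassette's, and it stands upright between the walls at crop columns ~380–470. Now I'll get the marker angle and bar position.

Run:
```python
from h import *
yaw=-.041; ex=np.array([np.cos(yaw),np.sin(yaw),0]); ey=np.array([-np.sin(yaw),np.cos(yaw),0])
d5=load("w5");W=cloud(d5)
# hinge: profile along stand y at x near middle
for n in("w3","w5","top0"):
    W=cloud(load(n)); c=np.array([484.5,-358,0])
    sx=(W-c)@ex; sy=(W-c)@ey; z=W[...,2]
    m=(abs(sx)<35)&(abs(sy)<15)&(z>27)&(z<48); print(n,"bar sy range",np.percentile(sy[m],[2,50,98]),np.percentile(z[m],[50,95]),m.sum())
    m=(abs(sx)<40)&(abs(sy-150)<12)&(z>25); print("hinge",m.sum(),np.percentile(sy[m],[2,50,98]) if m.sum() else "",np.percentile(z[m],[5,50,95]) if m.sum() else "")
H=np.array([484.5,-358.5,35])+150*ey
def plane(d,u,v,off):
    c,r=ray(d,u,v); s=((H+off*ex-c)@ex)/(r@ex); p=c+s*r-H; return -(p@ey),p[2]
for n in("scene0","w3","w5","top0"):
    d=load(n); g=cv2.cvtColor(d["img"],cv2.COLOR_RGB2GRAY); W=cloud(d)
    v,u=np.mgrid[:400,:640]; 
    c,_=ray(d,0,0); D=np.stack([(u-d["cx"])/d["fx"],(v-d["cy"])/d["fy"],np.ones(u.shape)],-1)@d["R"]
    s=((H+83*ex-c)@ex)/(D@ex); p=c+s[...,None]*D-H; Y=-(p@ey); Z=p[...,2]
    dx=(W-H)@ex
    m=(s>0)&(np.hypot(Y,Z)>40)&(np.hypot(Y,Z)<125)&(Z/np.maximum(Y,1)>.5)&(Z/np.maximum(Y,1)<1.8)&(Y>10)&(abs(dx-85)<18)
    print(n,m.sum(), "gray",np.percentile(g[m],[10,50,90]) if m.sum() else "")
    if m.sum():
        mm=m&(g<np.percentile(g[m],60)); a=np.arctan2(Z,Y)[mm]; print(" plane angles",np.percentile(a,[10,50,90]))
        q=(W-H)[m]; print(" depth angles",np.percentile(np.arctan2(q[:,2],-(q@ey)),[10,50,90]))
        h,e=np.histogram(np.arctan2(Z,Y)[m],bins=np.arange(.45,1.1,.03)); print(h)
print(proj(load("scene0"),H+83*ex),[proj(load("scene0"),H+83*ex-132*np.cos(a)*ey+[0,0,132*np.sin(a)]) for a in(.6,.8,1.)])
S=load("scene0")
for p in[(548,335),(645,323)]: print("tip plane",plane(S,235+(p[0]-1.5)/4,178+(p[1]-1.5)/4,83))
```

```text
w3 bar sy range [-7.12454645 -0.97368235  1.87985854] [38.61076747 40.72311875] 512
hinge 523 [138.1322555  147.53490537 151.25417153] [35.42795968 39.0193591  40.89339589]
w5 bar sy range [-7.46945376 -1.40049373  1.39713459] [38.78961512 40.62207122] 636
hinge 9206 [138.61868154 153.54270648 161.66363571] [ 39.76337146 283.88488229 298.96572982]
top0 bar sy range [-5.57242643 -1.94877945  1.984671  ] [39.42000252 43.11352594] 65
hinge 94 [138.2426573  147.18195298 151.70836487] [34.73684944 38.54951339 43.18349442]
scene0 60 gray [ 72.7 100.  125.5]
 plane angles [0.74265807 0.74340085 0.78995192]
 depth angles [0.65553115 0.76291451 0.84854748]
[ 0  0  2  1  0  2  0  4  6 19 10  6  3  1  0  1  1  1  1  1  1]
w3 479 gray [ 48.  68. 114.]
 plane angles [0.60845469 0.79395444 0.83667486]
 depth angles [0.51590432 0.81297771 0.84118765]
[ 5 11 11  7 20 15 12 17 24 38 74 81 85 54 13  9  3  0  0  0  0]
w5 2 gray [114. 118. 122.]
 plane angles [0.4886673 0.4886673 0.4886673]
 depth angles [0.41828884 0.42535159 0.43241435]
[1 1 0 0 0 0 0 0 0 0 0 0 0 0 0 0 0 0 0 0 0]
top0 43 gray [ 61.   73.  106.6]
 plane angles [0.70111584 0.75695164 1.00932152]
 depth angles [-0.57226835 -0.37329446  0.84074254]
[0 0 0 0 0 0 0 3 7 5 3 3 2 2 1 4 4 4 2 2 1]
[np.float64(369.7131621358648), np.float64(260.01661587350696)] [[np.float64(400.3736048531739), np.float64(266.61530622627083)], [np.float64(396.8402981663528), np.float64(257.3235652464435)], [np.float64(392.1122769511744), np.float64(248.14232610145376)]]
tip plane (np.float64(7.954913217456518), np.float64(1.5677358765162808))
tip plane (np.float64(89.59206424462333), np.float64(88.50844734296675))
```

Run:
```python
from h import *
yaw=-.041; ex=np.array([np.cos(yaw),np.sin(yaw),0]); ey=np.array([-np.sin(yaw),np.cos(yaw),0])
H=np.array([484.5,-360,35])+150*ey
for n in("w3","scene0"):
    d=load(n); g=cv2.cvtColor(d["img"],cv2.COLOR_RGB2GRAY).astype(float); W=cloud(d)
    v,u=np.mgrid[:400,:640]; c,_=ray(d,0,0); D=np.stack([(u-d["cx"])/d["fx"],(v-d["cy"])/d["fy"],np.ones(u.shape)],-1)@d["R"]
    s=((H+83*ex-c)@ex)/(D@ex); p=c+s[...,None]*D-H; Y=-(p@ey); Z=p[...,2]
    # resample image onto the marker plane: polar map, find darkest angle per radius
    P=[]
    for r in range(30,131,10):
        A=np.arange(.5,1.1,.01); X=[H+83*ex-r*np.cos(a)*ey+np.array([0,0,r*np.sin(a)]) for a in A]; q=np.array([proj(d,x) for x in X],np.float32)
        pr=cv2.remap(g.astype(np.float32),q[:,0][None],q[:,1][None],cv2.INTER_LINEAR)[0]
        w=np.clip(np.median(pr)-pr-10,0,None); k=pr.argmin(); ww=w*(abs(A-A[k])<.08); a=(A*ww).sum()/max(ww.sum(),1e-9)
        P.append((r,round(A[k],2),round(a,3),round(pr.min()),round(np.median(pr)))); 
    print(n,*P)
    a=np.array([[x[0]*np.cos(x[2]),x[0]*np.sin(x[2])] for x in P if x[3]<x[4]-15]); print(len(a),"slope angle",np.arctan(np.polyfit(a[:,0],a[:,1],1)[0]))
a=cv2.resize(load("w3")["img"][140:300,85:285],None,fx=4,fy=3.75,interpolation=cv2.INTER_CUBIC); cv2.imwrite("pics/c3.png",a[:,:,::-1])
delta(np.array([484.5,-360,180.]),yaw,0)
```

```text
w3 (30, np.float64(0.79), np.float64(0.79), 57, 134) (40, np.float64(0.8), np.float64(0.799), 60, 172) (50, np.float64(0.8), np.float64(0.803), 61, 185) (60, np.float64(0.79), np.float64(0.799), 58, 189) (70, np.float64(0.8), np.float64(0.806), 56, 187) (80, np.float64(0.81), np.float64(0.816), 56, 173) (90, np.float64(0.82), np.float64(0.817), 54, 173) (100, np.float64(0.81), np.float64(0.817), 49, 185) (110, np.float64(1.1), np.float64(1.09), 33, 79) (120, np.float64(0.96), np.float64(0.983), 32, 82) (130, np.float64(0.83), np.float64(0.852), 30, 82)
11 slope angle 0.9052838066467145
scene0 (30, np.float64(0.68), np.float64(0.687), 89, 121) (40, np.float64(0.75), np.float64(0.742), 94, 141) (50, np.float64(0.76), np.float64(0.752), 89, 150) (60, np.float64(0.76), np.float64(0.759), 87, 150) (70, np.float64(0.76), np.float64(0.767), 86, 151) (80, np.float64(0.78), np.float64(0.775), 92, 151) (90, np.float64(0.78), np.float64(0.78), 88, 151) (100, np.float64(0.78), np.float64(0.777), 80, 151) (110, np.float64(0.78), np.float64(0.773), 61, 150) (120, np.float64(0.78), np.float64(0.786), 68, 127) (130, np.float64(0.79), np.float64(0.789), 93, 151)
11 slope angle 0.8102100499848618
t 8.1 pos [ 494.2 -167.8  178. ] q [-0.35  0.33  1.89 -0.    0.91 -1.88] rot(tool) [-0.001  0.003 -0.001] shift before rot [   1.7 -192.4   -1.8] shift after rot [   1.9 -192.4   -2. ] f [-0.1  0.1 -0.5] w 26.2 gf 0.0
```

View pics/c3.png

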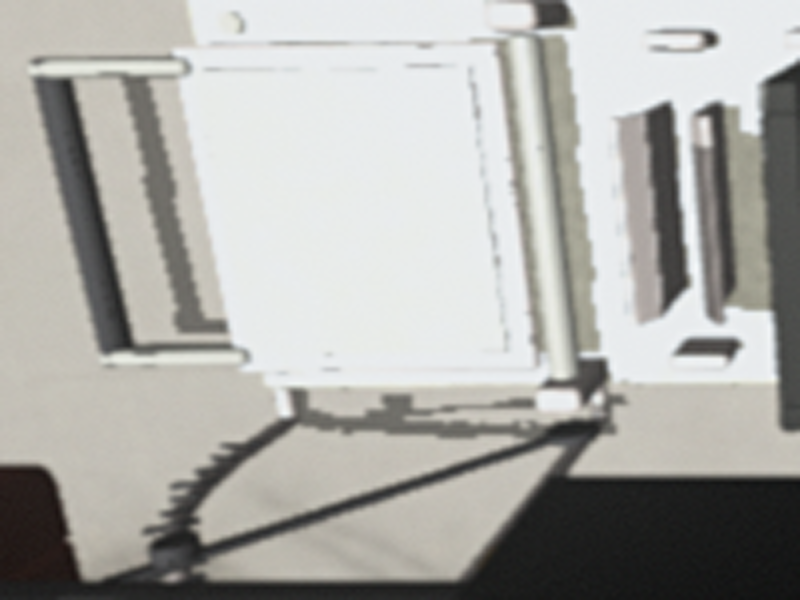

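In this crop of the wrist view, the marker arm runs from the hinge at (580,430) to its head at (175,550), and the bar runs from (50,80) to (115,350). Fits give a marker angle of about 0.81–0.82. Next I'll go over the bar.

The manual's scale: shifts go in shares of 750 mm and turns go in shares of 45 degrees. Converting my numbers, -39 mm is -0.052, -36 mm is -0.048.

```bash
echo '[0,-0.052,0,0,0,0,0,-0.052,0,0,0,0,0.0027,-0.052,0,0,0,0,0,-0.052,0,0,0,0,0,-0.048,0,0,0,0]' > next.json && python3 -m jog next.json 34
echo '[0,0,0.0533,0,0,0,0,0,0.0533,0,0,0,0,0,0,0,0,0,0,0,0,0,0,0]' > next.json && python3 -m jog next.json
python3 - <<'E'
from h import *
from workcell import eyes
d=eyes.get_image("wrist"); W=cloud(d); np.savez("w6.npz",**{k:np.array(v) for k,v in d.items()})
m=(abs(W[...,0]-465)<25)&(abs(W[...,1]+358)<20)&(W[...,2]>28)&(W[...,2]<44); P=W[m]
print("bar",m.sum(),P.mean(0),np.percentile(P[:,1],[3,97]),np.polyfit(P[:,0],P[:,1],1),-d["R"].T@d["t"])
delta(np.array([484.5,-360,17]),-.041,0)
E
```

```text
t: 8.52
ee_pos: [482.6, -360.8, 175.5]
orientation: [-0.066, -3.139, -0.002]
ft_force: [0.9, 0.7, 0.4]
width: 33.8
grasp_force: 0.0
t: 8.85
ee_pos: [481.6, -357.7, 94.3]
orientation: [-0.066, -3.135, -0.007]
ft_force: [-0.6, -0.8, -0.0]
width: 33.7
grasp_force: 0.0
bar 748 [ 464.07222099 -360.77908072   38.67172567] [-365.67773134 -355.89883172] [-3.40357462e-02 -3.44984036e+02] [ 408.5524699  -354.9061581   256.91248002]
t 8.9 pos [ 483.4 -358.7   96.8] q [-0.66  0.56  1.76  0.    0.83 -2.19] rot(tool) [ 0.002 -0.002 -0.   ] shift before rot [-1.3 -1.4 79.8] shift after rot [-1.2 -1.2 79.8] f [ 0.1  0.2 -0.1] w 33.8 gf 0.0
```

To row units: 25 mm is 0.0333, 20 mm is 0.0267.

```bash
echo '[-0.0013,-0.0036,0.0333,0,0,0,0,0,0.0333,0,0,0,0,0,0.0267,0,0,0,0,0,0.012,0,0,0,0,0,0,0,0,0]' > next.json && python3 -m jog next.json
echo '[0,0,0,0,0,0,0,0,0,0,0,0,0,0,0,0,0,0,0,0,0,0,0,0,0,0,0,0,0,0]' > next.json && python3 -m jog next.json 0
python3 - <<'E'
from h import *
delta(np.array([484.5,-361.5,16]),-.041,0)
E
```

```text
t: 9.32
ee_pos: [485.3, -361.8, 18.8]
orientation: [0.064, 3.14, -0.0]
ft_force: [0.5, -0.1, -0.2]
width: 34.0
grasp_force: 0.0
t: 9.73
ee_pos: [485.9, -362.0, 20.1]
orientation: [0.066, 3.138, -0.001]
ft_force: [1.1, 4.9, 6.4]
width: 9.1
grasp_force: 30.0
t 9.73 pos [ 485.9 -362.    20.1] q [-0.66  0.68  1.77  0.    0.7  -2.19] rot(tool) [-0.     0.003 -0.001] shift before rot [1.4 0.5 4.1] shift after rot [1.4 0.5 4.1] f [1.1 4.9 6.4] w 9.1 gf 30.0
```

To row units: -7.5 mm is -0.01, -7.4 mm is -0.0099.

```bash
echo '[0,0.0003,-0.01,0,0,0,0,0.0008,-0.01,0,0,0,0,0.0012,-0.0099,0,0,0,0,0.0017,-0.0099,0,0,0,0,0,0,0,0,0]' > next.json && python3 -m jog next.json
echo '[0,0.0023,-0.0097,0,0,0,0,0.0027,-0.0096,0,0,0,0,0.0032,-0.0095,0,0,0,0,0.0036,-0.0093,0,0,0,0,0,0,0,0,0]' > next.json && python3 -m jog next.json
echo '[0,0.0041,-0.0091,0,0,0,0,0.0045,-0.0089,0,0,0,0,0.0051,-0.0087,0,0,0,0,0.0055,-0.0084,0,0,0,0,0,0,0,0,0]' > next.json && python3 -m jog next.json
echo '[0,0.0059,-0.0081,0,0,0,0,0.0063,-0.0079,0,0,0,0,0.0065,-0.0075,0,0,0,0,0,0,0,0,0,0,0,0,0,0,0]' > next.json && python3 -m jog next.json
python3 - <<'E'
from h import *
from workcell import eyes
delta(np.array([484.5,-361.5,16]),-.041,0)
for n in("scene","wrist"):
    d=eyes.get_image(n); np.savez(n+"7.npz",**{k:np.array(v) for k,v in d.items()})
a=cv2.resize(load("scene7")["img"][200:320,320:440],(540,540),interpolation=cv2.INTER_CUBIC)
cv2.imwrite("pics/s7.png",a[:,:,::-1])
cv2.imwrite("pics/w7.png",load("wrist7")["img"][:,:,::-1])
E
```

```text
t: 10.15
ee_pos: [485.9, -359.2, 50.3]
orientation: [0.065, 3.138, -0.002]
ft_force: [4.7, 3.1, -4.3]
width: 9.0
grasp_force: 30.0
t: 10.57
ee_pos: [486.2, -350.8, 78.8]
orientation: [0.065, 3.138, -0.003]
ft_force: [3.6, -2.5, -3.6]
width: 9.0
grasp_force: 30.0
t: 10.98
ee_pos: [486.7, -337.4, 105.1]
orientation: [0.065, 3.138, -0.005]
ft_force: [2.4, -6.1, 1.0]
width: 9.1
grasp_force: 30.0
t: 11.4
ee_pos: [487.3, -324.5, 122.5]
orientation: [0.064, 3.137, -0.008]
ft_force: [0.1, -8.8, 4.0]
width: 9.5
grasp_force: 30.0
t 11.4 pos [ 487.3 -324.5  122.5] q [-0.61  0.49  1.79 -0.    0.85 -2.13] rot(tool) [-0.005  0.004 -0.   ] shift before rot [  1.7 -36.6 106.7] shift after rot [  1.3 -37.1 106.5] f [ 0.1 -8.8  4. ] w 9.5 gf 30.0
```

View pics/s7.png

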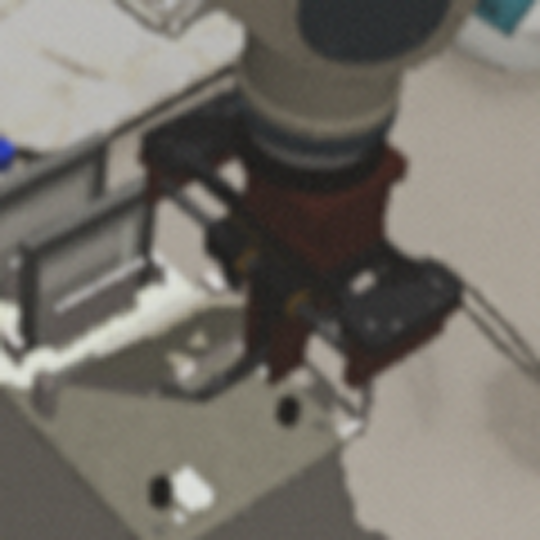

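The scene view can't show the marker: the gripper hides it, and only the flap's underside and the bench are visible near (290,400). I've now viewed 11 pictures, one over the limit of 10, so from here I'll measure numerically only.

```bash
cat > ang.py <<'E'
from h import *
yaw=-.041; ex=np.array([np.cos(yaw),np.sin(yaw),0]); ey=np.array([-np.sin(yaw),np.cos(yaw),0])
H=np.array([484.6,-361.3,35])+150*ey
def run(n):
    d=load(n); W=cloud(d); g=cv2.cvtColor(d["img"],cv2.COLOR_RGB2GRAY).astype(np.float32); q=W-H
    X=q@ex; Y=-(q@ey); Z=q[...,2]; r=np.hypot(Y,Z); a=np.arctan2(Z,Y)
    m=(abs(X)<57)&(r>15)&(r<105)&(a>.45)&(a<1.1)
    print(n,"panel px",m.sum())
    if m.sum()>100:
        for _ in range(3):
            p=np.polyfit(Y[m],Z[m],1); m&=abs(Z-np.polyval(p,Y))<5
        print(" panel angle",np.arctan(p[0]),"Z at Y=0",p[1],"median pt angle",np.median(a[m]))
    m=(X>74)&(X<87)&(r>25)&(r<135)&(a>.5)&(a<1.1)
    print(" arm px",m.sum())
    if m.sum()>30:
        for _ in range(3):
            th=np.median(a[m]); m&=abs(a-th)<.1
        P=np.stack([Y[m],Z[m]],1); V=np.linalg.svd(P-P.mean(0))[2][0]; print(" arm angle pca",np.arctan2(abs(V[1]),abs(V[0])),"median",th,"r",r[m].min(),r[m].max(),m.sum())
    out=[]
    for rr in range(30,131,8):
        A=np.arange(.6,1.02,.01); Q=np.array([proj(d,H+81*ex-rr*np.cos(t)*ey+np.array([0,0,rr*np.sin(t)])) for t in A],np.float32)
        pr=cv2.remap(g,Q[:,:1],Q[:,1:],cv2.INTER_LINEAR)[:,0]; w=np.clip(np.median(pr)-pr-15,0,None)*(abs(A-A[pr.argmin()])<.07)
        if w.sum()>0: out.append((rr,round(float((A*w).sum()/w.sum()),3),int(pr.min()),int(np.median(pr))))
    print(" plane-cast",*out)
if __name__=="__main__":
    import sys
    for n in sys.argv[1:]: run(n)
E
python3 ang.py wrist7 w3 w1 w2 scene0
```

```text
wrist7 panel px 7339
 panel angle 0.7202040900875915 Z at Y=0 4.180684591748923 median pt angle 0.7680914041001832
 arm px 8
 plane-cast (38, 0.655, 17, 36) (54, 0.656, 24, 48) (62, 0.6, 33, 48) (118, 0.786, 24, 47) (126, 0.981, 11, 44)
w3 panel px 0
 arm px 458
 arm angle pca 0.8286281213182456 median 0.8420257232767961 r 25.384850684888537 131.53608698450634 443
 plane-cast (30, 0.954, 63, 129) (38, 0.927, 55, 130) (46, 0.904, 56, 145) (54, 0.887, 64, 164) (62, 0.888, 57, 174) (70, 0.875, 54, 175) (78, 0.876, 56, 181) (86, 0.868, 56, 174) (94, 0.866, 50, 181) (102, 0.863, 52, 183) (110, 0.769, 34, 55) (118, 0.993, 33, 85) (126, 0.932, 33, 143)
w1 panel px 0
 arm px 97
 arm angle pca 0.827512919900207 median 0.844852555995171 r 25.15875798749923 104.91925912885463 91
 plane-cast (30, 0.979, 122, 171) (38, 0.979, 111, 172) (46, 0.969, 110, 175) (54, 0.956, 109, 178) (62, 0.934, 112, 179) (70, 0.921, 116, 186) (78, 0.914, 114, 186) (86, 0.903, 119, 176) (94, 0.85, 77, 98) (102, 0.981, 49, 85)
w2 panel px 0
 arm px 28
 plane-cast (30, 0.629, 52, 96) (38, 0.954, 96, 172) (46, 0.962, 92, 204)
scene0 panel px 0
 arm px 60
 arm angle pca 0.8199050873394427 median 0.7852938813727632 r 30.862872907872248 132.7176072085721 54
 plane-cast (30, 0.743, 88, 111) (38, 0.756, 92, 123) (46, 0.785, 92, 134) (54, 0.783, 89, 143) (62, 0.787, 88, 147) (70, 0.789, 86, 148) (78, 0.792, 89, 149) (86, 0.797, 89, 150) (94, 0.798, 86, 150) (102, 0.794, 80, 150) (110, 0.786, 62, 150) (118, 0.795, 60, 138) (126, 0.797, 81, 129)
```

To row units: -3.1 mm is -0.0041, -3 mm is -0.004.

```bash
echo '[0,0.0039,-0.0041,0,0,0,0,0.004,-0.004,0,0,0,0,0.004,-0.004,0,0,0,0,0,0,0,0,0,0,0,0,0,0,0]' > next.json && python3 -m jog next.json
echo '[0,0,0,0,0,0,0,0,0,0,0,0,0,0,0,0,0,0]' > next.json && python3 -m jog next.json
cat >> ang.py <<'E'
    def slope(n,lo,hi,z0,z1):
        W=cloud(load(n)); q=W-H; X=q@ex; Y=-(q@ey); Z=W[...,2]
        m=(abs(X)<(50 if z0>20 else 200))&(Y>lo)&(Y<hi)&(Z>z0)&(Z<z1); p=np.polyfit(Y[m],Z[m],1); print("  slope ref",n,m.sum(),p)
    for n in("w5","w3","w6"): slope(n,12,98,30,48)
    slope("wrist7",170,400,-8,5); slope("w3",170,400,-8,5)
E
python3 - <<'E'
from h import *
from workcell import eyes
delta(np.array([484.5,-361.5,16]),-.041,0)
for n in("wrist","top"):
    d=eyes.get_image(n); np.savez(n+"8.npz",**{k:np.array(v) for k,v in d.items()})
E
python3 ang.py wrist8 top8 top0
```

```text
t: 11.92
ee_pos: [487.6, -316.0, 131.7]
orientation: [0.064, 3.137, -0.009]
ft_force: [-1.1, -10.2, 6.8]
width: 9.2
grasp_force: 30.0
t: 12.17
ee_pos: [487.6, -316.2, 131.6]
orientation: [0.065, 3.137, -0.008]
ft_force: [-0.7, -10.4, 6.3]
width: 9.1
grasp_force: 30.0
t 12.17 pos [ 487.6 -316.2  131.6] q [-0.59  0.48  1.79 -0.    0.87 -2.12] rot(tool) [-0.005  0.004 -0.   ] shift before rot [  1.7 -44.8 115.8] shift after rot [  1.2 -45.4 115.6] f [ -0.7 -10.4   6.3] w 9.1 gf 30.0
wrist8 panel px 6468
 panel angle 0.8019018855286658 Z at Y=0 4.469905827350814 median pt angle 0.8489596080585369
 arm px 1
 plane-cast (54, 0.645, 17, 40) (62, 0.6, 26, 42) (126, 0.797, 14, 50)
top8 panel px 814
 panel angle 0.799618233704631 Z at Y=0 4.896585983325337 median pt angle 0.8637993513899205
 arm px 62
 arm angle pca 0.828363866255189 median 0.8509883549627459 r 31.614573582798645 131.24725880659653 51
 plane-cast
top0 panel px 0
 arm px 61
 arm angle pca 0.8228283668340334 median 0.8508530900871205 r 31.05826031933537 132.58236554119935 52
 plane-cast
  slope ref w5 6694 [4.81223496e-03 3.82159189e+01]
  slope ref w3 5075 [4.46114795e-03 3.82621050e+01]
  slope ref w6 10633 [4.42275934e-03 3.81663312e+01]
  slope ref wrist7 59210 [0.00026187 0.02507999]
  slope ref w3 21872 [-0.00020697  0.20594754]
```

To row units: -1.2 mm is -0.0016, -1.1 mm is -0.0015.

```bash
echo '[0,0.0016,-0.0016,0,0,0,0,0.0016,-0.0015,0,0,0,0,0,0,0,0,0,0,0,0,0,0,0,0,0,0,0,0,0]' > next.json && python3 -m jog next.json
python3 - <<'E'
from h import *
from workcell import eyes,status
from ang import H,ex,ey,run
for n in("wrist","top"):
    d=eyes.get_image(n); np.savez(n+"9.npz",**{k:np.array(v) for k,v in d.items()}); run(n+"9")
for n in("w3","w1","top0","top8","top9","scene0"):
    d=load(n); g=cv2.cvtColor(d["img"],cv2.COLOR_RGB2GRAY); q=cloud(d)-H; X=q@ex;Y=-(q@ey);Z=q[...,2]; r=np.hypot(Y,Z);a=np.arctan2(Z,Y)
    m=(X>70)&(X<92)&(r>25)&(r<115)&(abs(a-.83)<.12)&(g<130)
    l=cv2.fitLine(np.stack([Y[m],Z[m]],1).astype(np.float32),cv2.DIST_HUBER,0,.01,.01).ravel(); print(n,m.sum(),np.arctan(l[1]/l[0]),"X",np.median(X[m]))
o=status.get_obs(); print(o["t"],o["ee_pos"],o["qvel"].round(4),o["ft_force"])
E
```

```text
t: 12.68
ee_pos: [487.7, -313.8, 133.9]
orientation: [0.065, 3.137, -0.008]
ft_force: [-1.2, -10.3, 7.3]
width: 9.2
grasp_force: 30.0
wrist9 panel px 6242
 panel angle 0.8240328649442409 Z at Y=0 4.536769735891642 median pt angle 0.8703983112443592
 arm px 7
 plane-cast (54, 0.638, 18, 35) (62, 0.615, 16, 41) (70, 0.605, 23, 38) (126, 0.819, 14, 49)
top9 panel px 793
 panel angle 0.8201063141904053 Z at Y=0 4.970993678040611 median pt angle 0.8823345852311325
 arm px 60
 arm angle pca 0.8182569334313048 median 0.8509015115554663 r 27.45689200790189 130.16892531770353 51
 plane-cast
w3 338 0.8222792 X 82.0106723113621
w1 60 0.8076532 X 82.63315212465409
top0 34 0.82496333 X 79.78171626840292
top8 31 0.81412476 X 79.83158457664183
top9 31 0.8121774 X 79.92207199229098
scene0 35 0.8142305 X 82.04161338033127
12.7833 [ 487.70342006 -313.79790195  133.90879494] [0.     0.0016 0.0006 0.0015 0.0009 0.0006] [ -1.80329899 -10.87623173   6.21513404]
```

```bash
python3 -c "
from workcell import ticket; print(ticket.close_job())"
```

```text
the job is handed in; nothing more can be done
None
```

The cassette is fully down in the free slot, and the gripper is holding the flap still at about 0.82 rad, matching the measured marker angle of about 0.82 (single readings 0.81–0.83); the job is handed in after about 13 s of robot time, but I viewed 11 pictures, one over the limit of 10.

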